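# Knock two soap bars out of a hinged mould

## Task

Swing the red-knobbed latch lever right off the soap mould, then turn the hinged mould over by its handle and let it drop so that it raps on its posts and both soap bars fall out on to the landing side of the board (lift and rap it again if a bar sticks). Then swing the empty mould back all the way to where it lay at first and let go. Keep the robot off the soap bars, and leave the candle, the cream pot and the tape roll where they are.

Things in the scene. Friction and masses are not known exactly. Their poses are not given: they have to be found in the camera images.
- stand: Fixed pale wooden board, 210 x 385 mm, 12 mm thick, carrying the whole device. Origin on the worktop below the middle of the hinge axis; x runs along the hinge, z up. The board reaches from y = -225 to +160 mm: the mould lies on the -y side at first, the landing side is +y. Steel hinge brackets at x = +-88 mm, up to 67 mm above the worktop.
- landing (a point): Centre of the landing side, on the board's top, 12 mm above the worktop, at x = 0, y = 86 mm of the stand. A 10 mm high rim frames it, 198 (x) x 132 mm (y). Four rubber-tipped knock posts, 36 mm tall, at x = +-75 and y = 40 and 118 mm of the stand, catch the turned mould.
- hinge (a point): The middle of the hinge axis, 54 mm above the worktop; axes as those of the stand.
- mould (a joint): Turn of the mould about the hinge: 0 lying home, mouths up; pi/2 upright, handle on top; pi turned over on the knock posts, mouths down, 48 mm above the worktop, so that soap bars fall clear. The hinge is free: the mould falls by itself either way from upright. 0.45 kg.
- mould_mid (a point): Middle of the teal mould (160 x 110 x 32 mm; turns with it), 78 mm from the hinge axis. Each of its two cavities holds a soap bar under springy lips, upside down too: they let go only at a sharp knock. A fall from just past upright (1.7 to 1.9 rad) on to the posts usually knocks both out, if not, a second does; lowering it in the hand does not.
- mould_handle (a point): Centre of the mould's white round handle bar: 12 mm thick, along the stand's x axis, legs 66 mm apart, 45 mm clear between bar and mould. 187 mm from the hinge axis; in the stand's frame at x = 40 mm and y = -187, z = 54 mm when home, y = +187, z = 54 mm when turned over. Can be gripped from above; it turns easily between the pads. The point turns with the mould.
- latch (a joint): Turn of the flat steel latch lever about an upright pin at x = -55, y = -155 mm of the stand. Near 0 (up to 0.2) its nose lies over the mould's outer edge and holds it down; it is clear beyond 1.2 rad; stop at 1.6 rad. Turns clockwise seen from above: the knob goes from the pin's -y side to its -x side. Stays where left (about 1 N at the knob).
- latch_knob (a point): Upright red round knob on the tail of the latch lever, 16 mm across, 34 mm tall, standing on the lever top at 70 mm above the worktop (top of knob at 104 mm); this point is on its axis, 92 mm above the worktop, 50 mm from the pin.
- soap_a_mid (a point): Centre of the lilac soap bar, 54 x 84 x 24 mm, 0.15 kg; in the mould at first, its centre 44 mm above the worktop. Flat on the landing board its centre is 24 mm above the worktop.
- soap_b_mid (a point): Centre of the cream-coloured soap bar, of the same size, in the other cavity.
- candle: Bystander: glass candle jar, 76 x 76 x 90 mm; origin at the centre of its underside.
- pot: Bystander: round cream pot with a tan lid, 91 x 91 x 53 mm; origin at the centre of its underside.
- tape: Bystander: roll of tape lying flat, 96 x 95 x 25 mm; origin at the centre of its underside.
- soap_a: The lilac soap bar; origin at the centre of its underside as it lies in the mould.
- soap_b: The cream-coloured soap bar; origin at the centre of its underside as it lies in the mould.
Things that resemble listed ones, but are neither listed nor needed, are in the scene too. Of the things that look like the soap_b, the middle-sized one is meant.

How it is judged:
By the outcome, as a careful person would: the job done as asked, in the order asked, and still so for the second after the job is handed in, with the robot touching nothing.
It also fails if it takes over 67 s, if anything falls off the work surface, if the arm or the gripper's body presses on something with over 40 N, if the wrist force passes 120 N, or if a joint passes its speed limit or range.

## Robot

A 6-joint arm with a two-finger parallel gripper is mounted at the origin on the work surface; the furniture and walls round the work are solid. World frame = base frame: x ahead of the robot, y to its left, z up, the work surface at z = 0. Lengths are in m, angles in rad, forces in N, time in s.
With the tool pointing down it reaches from about 0.3 to 0.875 m from the base axis. Payload 6.4 kg.
Tool frame: the origin (TCP) lies midway between the tips of the shut fingers; the grasp point (between the pads) lies 19 mm behind it (ctrl.pinch_z is the distance from the TCP to the grasp point, in m); z points along the fingers, y is the line along which they close (so a half turn about z gives the same grasp; the last joint's range is limited). The gripper opens to 85 mm and grips with 20 to 120 N. Pads are 22 mm wide; open, the fingers measure 114 mm over their backs; the gripper's body (76 mm by 85 mm) begins 54 mm behind the grasp point. The pads swing forward as they close: fully open they stand 13 mm farther back than shut.
Start: joints at [0.946, 0.181, 1.607, -0, 1.354, -0.206], TCP at [0.234, 0.525, 0.231] pointing down, gripper open.
Joint ranges: [-2.99, 2.99], [-0.89, 2.07], [0.3, 2.58], [-1.14, 4.28], [0, 2.63], [-3.12, 3.12]. Speed limits (rad/s): [2.57, 2.57, 3.01, 3.14, 3.14, 3.14].

## Interface

Orientations are given as a unit quaternion [w, x, y, z].
In Python, from bench import ctrl gives the robot as it stands.
- The arm moves only by the tool apply_moves, never from a script. Its argument "moves" is a list of rows, each an object with "jaw": the opening, from 0 (shut) to 1 (fully open); "offset": the shift along the tool's x, y, z in mm, a list of three; "rot": the turn, a rotation vector about the tool's x, y, z in degrees, a list of three. In form: [{"jaw": jaw, "offset": [dx, dy, dz], "rot": [ax, ay, az]}, ...]. A call has exactly 5 rows; each row shifts and turns the commanded pose from where the row before left it, along the tool's axes as they then stand; what a row does not reach is not made up. A row lasts 1/8 s, in which the tool goes at most 62.5 mm and 10.7 degrees, less where a joint would pass 70% of its speed; a pose out of reach is approached as far as the arm can. A call is refused whole if a number of a shift passes 62.5 or a number of a turn 10.7, either way. A call with a gripper value outside its range is refused whole. The fingers move at their own pace and stop on an object; the grip force is fixed at half the most. Time passes only in rows, so rows that do not move let the fingers close, or fill a call up. It gives the time, the measured TCP pose, the force, the opening and the grip force at its end, in the units of the state.
- ctrl.get_obs(): the state, without advancing time (a new reading comes with each control period).
- ctrl.camera(name): name is "side" or "top"; returns (picture, depth): 420x560x3 uint8, red, green, blue; 420x560 float32, m along the optical axis (not along the pixel's ray), 0 where there is no reading.
- ctrl.camera_params(name): a dict with "K" (3x3 intrinsics, pixels), "cam_to_world" (4x4, takes a point from camera to world coordinates). Camera axes: x right, y down, z forward; pixel columns grow to the right and rows downward; lengths in m; the calibration is good to about 2 mm. A picture is of the moment at which its call begins. camera_params takes no time and is no camera call.
- ctrl.hand_in(): hands the job in; it is judged then, once.
Trained networks look in the newest picture that a camera, given by its name, has taken for a name from the list of things; names that differ only in an ending like _2 or _b are one class to them, and where a whole thing is asked for, a point or a joint stands for the part that bears it (a point fixed in the world has none). Each returns a list of dicts, best first, with "score" (0 to 1); they miss things now and then, are a little off and sometimes report something else, mostly with a low value. They report only what shows in the picture. A call takes as long as a camera call. They do not tell look-alikes from the thing itself.
- ctrl.outline_of(camera, target): "region" (420x560 bool, what is visible of it) and "position" ([column, row] in pixels, amid what is visible of it).
The state is a dict: "time_s": time; "q": joint angles; "dq": joint speeds; "joint_efforts": joint torques, N m; "eef_pos": TCP position; "eef_rot": TCP orientation; "wrist_force": force on the tool from outside, world axes, zero at the start; "torque": the same for the moment, N m; "opening": opening from 0.0 (shut) to 1.0 (fully open); "grasp_force": force on a finger pad.
Only numpy, scipy, OpenCV 4.12 (cv2) and the standard library are available. Lean on these libraries where they do the work, as an engineer would, in place of code of your own. Each camera call takes 0.05 s, during which the arm holds its last target. There are 200 camera calls.

## Working session

There is one attempt and no reset: what is moved stays moved. The work goes in short steps, Python scripts to look and compute and a tool call to move; the robot and the scene stay as the last step left them, time stands still between calls to the robot, and variables do not carry over. Pictures are saved under pics/ and viewed, at most 11 in all, crops included, and the job is handed in when it is done.

Besides the shell and the picture viewer there is one more tool, called after "Call:" as a command line: name --argument value ..., lists and objects as JSON in quotes. apply_moves: Moves the arm, as the interface text tells. Its arguments: {"type":"object","properties":{"moves":{"type":"array"}},"required":["moves"]}

```bash
mkdir -p pics; ls
cat > h.py <<'E'
import numpy as np, cv2
from bench import ctrl
def cam(n):
    p,d=ctrl.camera(n); return p,d
def w(n,u,v,z):
    P=ctrl.camera_params(n);K=P["K"];T=np.array(P["cam_to_world"])
    return (T@np.array([(u-K[0][2])/K[0][0]*z,(v-K[1][2])/K[1][1]*z,z,1]))[:3]
def px(n,X):
    P=ctrl.camera_params(n);K=np.array(P["K"]);c=np.linalg.inv(np.array(P["cam_to_world"]))@np.append(X,1)
    return (K@c[:3]/c[2])[:2]
def cloud(n,d,m):
    v,u=np.nonzero(m&(d>0)); z=d[v,u]
    P=ctrl.camera_params(n);K=P["K"];T=np.array(P["cam_to_world"])
    return (T[:3,:3]@np.array([(u-K[0][2])/K[0][0]*z,(v-K[1][2])/K[1][1]*z,z])).T+T[:3,3]
E
python3 - <<'E'
from h import *
for n in ("top","side"):
    p,d=cam(n); cv2.imwrite(f"pics/{n}0.png",cv2.resize(p[:,:,::-1],(800,600)))
    for t in ("stand","mould","latch","mould_handle","latch_knob","soap_a","soap_b","candle","pot","tape"):
        for r in ctrl.outline_of(n,t)[:3]:
            C=cloud(n,d,r["region"])
            print(n,t,round(r["score"],2),np.round(r["position"]),np.round(np.median(C,0),3) if len(C) else None, r["region"].sum())
print(ctrl.get_obs()["time_s"])
E
```

```text
pics
top stand 0.59 [433. 223.] [ 0.465 -0.415  0.023] 516
top stand 0.56 [286. 195.] [ 0.568 -0.022  0.015] 8339
top mould 0.79 [314. 178.] [ 0.596 -0.096  0.061] 1625
top latch 0.56 [343. 198.] [ 0.548 -0.18   0.073] 162
top mould_handle 0.72 [312. 182.] [ 0.591 -0.096  0.06 ] 1709
top latch_knob 0.75 [344. 196.] [ 0.547 -0.186  0.073] 119
top soap_a 0.72 [308. 171.] [ 0.622 -0.08   0.057] 467
top soap_a 0.71 [404. 285.] [ 0.294 -0.343  0.035] 1275
top soap_a 0.57 [311. 196.] [ 0.549 -0.094  0.057] 512
top soap_b 0.72 [308. 171.] [ 0.622 -0.08   0.057] 467
top soap_b 0.71 [404. 285.] [ 0.294 -0.343  0.035] 1275
top soap_b 0.57 [311. 196.] [ 0.549 -0.094  0.057] 512
top candle 0.78 [147. 156.] [0.675 0.39  0.049] 811
top candle 0.65 [311. 198.] [ 0.549 -0.093  0.057] 494
top pot 0.64 [129. 239.] [0.425 0.419 0.053] 924
top pot 0.28 [312. 183.] [ 0.591 -0.093  0.061] 1636
top tape 0.87 [434. 220.] [ 0.465 -0.415  0.024] 418
side stand 0.72 [303. 232.] [ 0.552 -0.102  0.012] 5010
side mould 0.68 [309. 228.] [ 0.587 -0.108  0.057] 1091
side latch 0.66 [313. 228.] [ 0.59  -0.114  0.057] 1104
side latch 0.51 [320. 243.] [ 0.546 -0.198  0.07 ] 148
side mould_handle 0.64 [314. 229.] [ 0.595 -0.108  0.056] 1235
side latch_knob 0.67 [324. 245.] [ 0.547 -0.205  0.071] 131
side soap_a 0.68 [259. 270.] [ 0.357 -0.146  0.015] 257
side soap_a 0.63 [270. 320.] [ 0.286 -0.355  0.032] 1212
side soap_a 0.47 [321. 220.] [ 0.624 -0.08   0.054] 194
side soap_b 0.68 [259. 270.] [ 0.357 -0.146  0.015] 257
side soap_b 0.63 [270. 320.] [ 0.286 -0.355  0.032] 1212
side soap_b 0.47 [321. 220.] [ 0.624 -0.08   0.054] 194
side candle 0.84 [260. 160.] [0.663 0.365 0.06 ] 473
side pot 0.95 [200. 175.] [0.417 0.397 0.045] 506
side tape 0.81 [342. 320.] [ 0.461 -0.419  0.017] 650
1.1
```

View pics/top0.png

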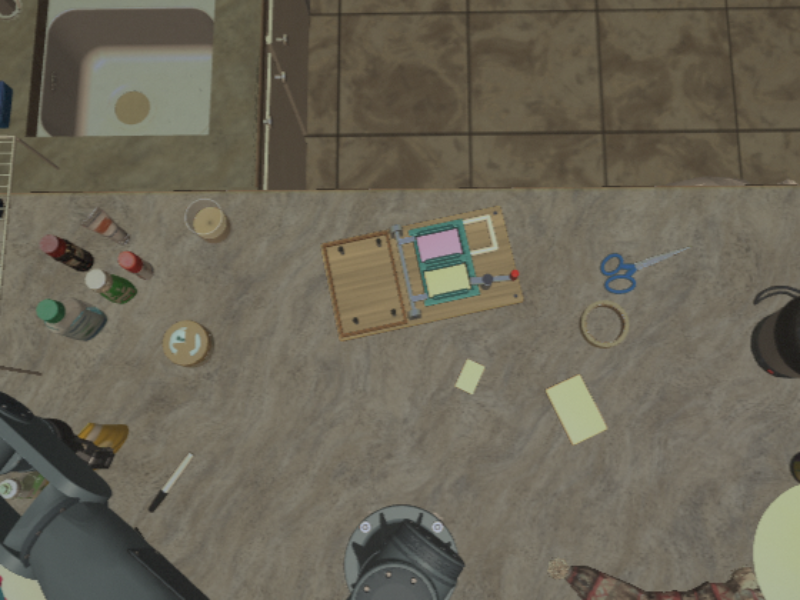

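View pics/side0.png

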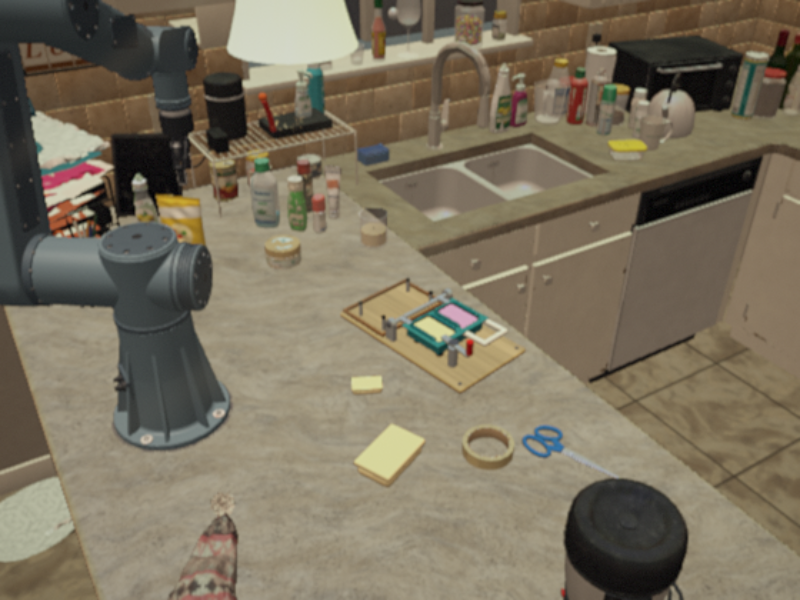

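```bash
cat > fit.py <<'E'
from h import *
from scipy.optimize import least_squares
p,d=cam("top")
# board corners refined: rect fit in world xy of cells higher than the worktop
C=cloud("top",d,np.ones(d.shape,bool))
m=(C[:,2]>.007)&(C[:,2]<.12)&(abs(C[:,0]-.57)<.16)&(abs(C[:,1]+.03)<.23)
Q=C[m]; r=cv2.minAreaRect(Q[:,:2].astype(np.float32)); print("rect",r)
cor=np.array([[323,243],[343,340],[523,300],[500,208]])*.7
S=np.array([[.105,.160],[-.105,.160],[-.105,-.225],[.105,-.225]])
T=lambda s,P:np.array([s[0]+np.cos(s[2])*P[0]-np.sin(s[2])*P[1],s[1]+np.sin(s[2])*P[0]+np.cos(s[2])*P[1],P[2]])
hsv=cv2.cvtColor(p,cv2.COLOR_RGB2HSV)
red=((hsv[...,0]<8)|(hsv[...,0]>172))&(hsv[...,1]>150)&(hsv[...,2]>90)
red[:, :340]=0; red[:,380:]=0; red[:180]=0; red[210:]=0
v,u=np.nonzero(red); print("red px",u.mean(),v.mean(),len(u)); 
f=lambda s:np.concatenate([px("top",T(s,[*a,.012]))-c for a,c in zip(S,cor)])
s=least_squares(f,[.57,-.03,0]).x; print("stand",s,"resid",np.round(f(s),1))
np.save("s.npy",s)
big=cv2.resize(p[:,:,::-1],None,fx=4,fy=4,interpolation=cv2.INTER_CUBIC)
for P in ([-.055,-.155,.07],[-.055,-.205,.104],[.04,-.187,.06],[.088,0,.067],[-.088,0,.067],[.075,.04,.048],[-.075,.118,.048],[0,-.078,.07],[.105,.16,.012],[-.105,.16,.012],[.105,-.225,.012],[-.105,-.225,.012]):
    q=px("top",T(s,P)); cv2.circle(big,tuple(int(x) for x in q*4+1.5),4,(0,0,255),1)
cv2.imwrite("pics/crop1.png",big[540:980,860:1500])
E
python3 fit.py
```

```text
rect ((0.5701407194137573, -0.03087686002254486), (0.4573502838611603, 0.3192523717880249), 89.87317657470703)
red px 360.0 191.0 21
stand [ 0.56798267 -0.01500839  0.20706468] resid [-1.3  0.  -1.7  0.8  1.8  1.1  1.2 -2.2]
```

View pics/crop1.png

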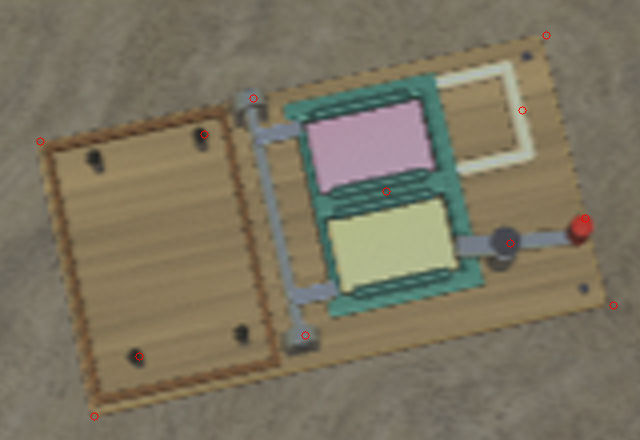

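```bash
cat > fit2.py <<'E'
from h import *
from scipy.optimize import least_squares
T=lambda s,P:np.array([s[0]+np.cos(s[2])*P[0]-np.sin(s[2])*P[1],s[1]+np.sin(s[2])*P[0]+np.cos(s[2])*P[1],P[2]])
F=[([.105,.16,.012],(40,150)),([-.105,.16,.012],(95,412)),([-.105,-.225,.012],(606,303)),([.105,-.225,.012],(543,40)),
([.04,-.187,.06],(521,110)),([.088,0,.067],(249,97)),([-.088,0,.067],(300,332)),([.075,.04,.048],(199,130)),([.075,.118,.048],(94,152)),([-.075,.118,.048],(133,352)),([-.075,.04,.048],(238,328)),([.08,-.023,.07],(285,105)),([-.08,-.133,.07],(484,285)),([.08,-.133,.07],(434,77))]
f=lambda s:np.concatenate([px("top",T(s,P))-(np.array(c)+[860,540]-1.5*np.ones(2))/4 for P,c in F])
s=least_squares(f,[.57,-.015,.2],loss="soft_l1").x; print("stand",s,"\n",np.round(f(s).reshape(-1,2),1))
np.save("s.npy",s)
for n,P in dict(pin=[-.055,-.155,.07],knob=[-.055,-.205,.092],handle=[.04,-.187,.054]).items(): print(n,np.round(T(s,P),4))
print("red",np.round(px("top",T(s,[-.055,-.205,.104])),1),np.round(px("top",T(s,[-.055,-.205,.070])),1))
P=ctrl.camera_params("top");print(np.round(np.array(P["cam_to_world"]),3))
o=ctrl.get_obs();print(o)
E
python3 fit2.py
```

```text
stand [ 0.56925353 -0.01179653  0.19846496] 
 [[-0.7 -2.9]
 [-1.5  0.3]
 [ 0.5  1. ]
 [ 0.2 -1. ]
 [-0.4  0.2]
 [ 0.3 -0.1]
 [-0.1  0.5]
 [ 0.4  0.5]
 [ 0.2  0.3]
 [ 0.2  0.5]
 [ 0.8  1. ]
 [-0.3 -1.3]
 [-0.3 -0.2]
 [ 0.1 -2. ]]
pin [ 0.5459 -0.1746  0.07  ]
knob [ 0.5558 -0.2236  0.092 ]
handle [ 0.6453 -0.1872  0.054 ]
red [359.9 189.4] [358.4 192. ]
[[-0.002 -0.984  0.177  0.242]
 [-1.     0.006  0.019 -0.044]
 [-0.02  -0.177 -0.984  1.498]
 [ 0.     0.     0.     1.   ]]
{'time_s': 1.15, 'q': array([ 9.45707190e-01,  1.80823124e-01,  1.60700577e+00, -2.17445290e-05,
        1.35377019e+00, -2.06289028e-01]), 'dq': array([-0.00147351, -0.0004615 ,  0.00243259,  0.00019927,  0.00225017,
        0.00033275]), 'joint_efforts': array([ 1.64347381e-03, -4.44836497e+01, -3.51696074e+01, -6.54720429e-05,
        6.43649946e-04,  2.91924096e-05]), 'eef_pos': array([0.23382695, 0.52532819, 0.23127265]), 'eef_rot': array([ 8.41500956e-06,  2.07870807e-01,  9.78156290e-01, -7.22807389e-06]), 'wrist_force': array([ 0.22002778, -0.67099436,  0.28628335]), 'torque': array([0.00431723, 0.0033317 , 0.00715989]), 'grasp_force': 0.0, 'opening': 1.0020967804726313}
```

```bash
cat > plan.py <<'E'
from h import *
from scipy.spatial.transform import Rotation as R
s=np.load("s.npy"); c0,s0=np.cos(s[2]),np.sin(s[2])
def W(P): return np.array([s[0]+c0*P[0]-s0*P[1],s[1]+s0*P[0]+c0*P[1],P[2]])
def S(X): a,b=X[0]-s[0],X[1]-s[1]; return np.array([c0*a+s0*b,-s0*a+c0*b,X[2]])
def tool(yang):  # downward tool, its y axis at yang deg in the stand frame
    a=np.radians(yang)+s[2]; y=np.array([np.cos(a),np.sin(a),0]); z=np.array([0,0,-1.]); return R.from_matrix(np.c_[np.cross(y,z),y,z])
def now():
    o=ctrl.get_obs(); q=o["eef_rot"]; return np.array(o["eef_pos"]),R.from_quat([q[1],q[2],q[3],q[0]])
def rows(way):  # way: list of (stand xyz of TCP in mm, y angle, n rows)
    p,r=now(); 
    for P,a,n in way:
        p1=W(np.array(P)/1000); r1=tool(a); dv=(r.inv()*r1).as_rotvec()
        for k in range(n):
            off=r.inv().apply((p1-p)/(n-k))*1000; p=p+(p1-p)/(n-k)
            print(np.round(off).astype(int).tolist(), np.round(np.degrees(dv/n),1).tolist()); r=r*R.from_rotvec(dv/n)
        print("--")
def show():
    o=ctrl.get_obs(); p,r=now(); y=r.apply([0,1,0])
    print("t",o["time_s"],"TCP stand mm",np.round(S(p)*1000,1),"yang",round(np.degrees(np.arctan2(y[1],y[0])-s[2]),1),"F",np.round(o["wrist_force"],1),"open",round(o["opening"],2),"grip",round(o["grasp_force"],1))
E
python3 - <<'E'
from plan import *
show()
rows([([-55,-205,200],0,15),([-55,-205,77],0,5)])
E
```

```text
t 1.15 TCP stand mm [-222.9  592.7  231.3] yang 54.6 F [ 0.2 -0.7  0.3] open 1.0 grip 0.0
[-40, -37, 2] [-0.0, 0.0, 3.6]
[-42, -34, 2] [-0.0, 0.0, 3.6]
[-44, -32, 2] [-0.0, 0.0, 3.6]
[-46, -29, 2] [-0.0, 0.0, 3.6]
[-48, -26, 2] [-0.0, 0.0, 3.6]
[-49, -23, 2] [-0.0, 0.0, 3.6]
[-51, -19, 2] [-0.0, 0.0, 3.6]
[-52, -16, 2] [-0.0, 0.0, 3.6]
[-53, -13, 2] [-0.0, 0.0, 3.6]
[-54, -9, 2] [-0.0, 0.0, 3.6]
[-54, -6, 2] [-0.0, 0.0, 3.6]
[-54, -3, 2] [-0.0, 0.0, 3.6]
[-54, 1, 2] [-0.0, 0.0, 3.6]
[-54, 4, 2] [-0.0, 0.0, 3.6]
[-54, 8, 2] [-0.0, 0.0, 3.6]
--
[0, 0, 25] [-0.0, -0.0, -0.0]
[0, 0, 25] [-0.0, -0.0, -0.0]
[0, 0, 25] [-0.0, -0.0, -0.0]
[0, 0, 25] [-0.0, -0.0, -0.0]
[0, 0, 25] [-0.0, -0.0, -0.0]
--
```

Candidates for the knob: only the red one at top (360,191) px. The candidate for the handle is the white frame at (325,162). Soap look-alikes at (329,264) and (404,286) are on the worktop and get left alone. The knob and handle choice is confirmed by crop1.

Call:
apply_moves --moves '[{"jaw": 0.5, "offset": [-40, -37, 2], "rot": [0, 0, 3.6]}, {"jaw": 0.5, "offset": [-42, -34, 2], "rot": [0, 0, 3.6]}, {"jaw": 0.5, "offset": [-44, -32, 2], "rot": [0, 0, 3.6]}, {"jaw": 0.5, "offset": [-46, -29, 2], "rot": [0, 0, 3.6]}, {"jaw": 0.5, "offset": [-48, -26, 2], "rot": [0, 0, 3.6]}]'

```text
time_s: 1.78
eef_pos: [0.341, 0.2738, 0.2215]
eef_rot: [0.0, 0.359, 0.933, 0.0]
wrist_force: [0.9, 1.1, 0.6]
opening: 0.5
grasp_force: 0.0
```

Call:
apply_moves --moves '[{"jaw": 0.5, "offset": [-49, -23, 2], "rot": [0, 0, 3.6]}, {"jaw": 0.5, "offset": [-51, -19, 2], "rot": [0, 0, 3.6]}, {"jaw": 0.5, "offset": [-52, -16, 2], "rot": [0, 0, 3.6]}, {"jaw": 0.5, "offset": [-53, -13, 2], "rot": [0, 0, 3.6]}, {"jaw": 0.5, "offset": [-54, -9, 2], "rot": [0, 0, 3.6]}]'

```text
time_s: 2.4
eef_pos: [0.4503, 0.024, 0.2116]
eef_rot: [0.0, 0.501, 0.865, 0.0]
wrist_force: [1.3, 0.5, -0.8]
opening: 0.501
grasp_force: 0.0
```

Call:
apply_moves --moves '[{"jaw": 0.4, "offset": [-54, -6, 2], "rot": [0, 0, 3.6]}, {"jaw": 0.4, "offset": [-54, -3, 2], "rot": [0, 0, 3.6]}, {"jaw": 0.4, "offset": [-54, 1, 2], "rot": [0, 0, 3.6]}, {"jaw": 0.4, "offset": [-54, 4, 2], "rot": [0, 0, 3.6]}, {"jaw": 0.4, "offset": [-54, 8, 2], "rot": [0, 0, 3.6]}]'

```text
time_s: 3.02
eef_pos: [0.559, -0.2244, 0.2013]
eef_rot: [0.0, 0.63, 0.776, 0.0]
wrist_force: [0.1, 0.5, 0.5]
opening: 0.405
grasp_force: 0.0
```

Run:
```python
from plan import *
show()
p,d=cam("side"); cv2.imwrite("pics/side1.png",cv2.resize(p[180:290,240:390,::-1],None,fx=5,fy=5,interpolation=cv2.INTER_CUBIC))
rows([([-55,-205,77],0,5)])
```

```text
t 3.025 TCP stand mm [ -52.  -206.4  201.3] yang 0.5 F [0.1 0.5 0.5] open 0.4 grip 0.0
[2, -1, 25] [0.0, 0.0, 0.0]
[2, -1, 25] [0.0, 0.0, 0.0]
[2, -1, 25] [0.0, 0.0, 0.0]
[2, -1, 25] [0.0, 0.0, 0.0]
[2, -1, 25] [0.0, 0.0, 0.0]
--
```

View pics/side1.png

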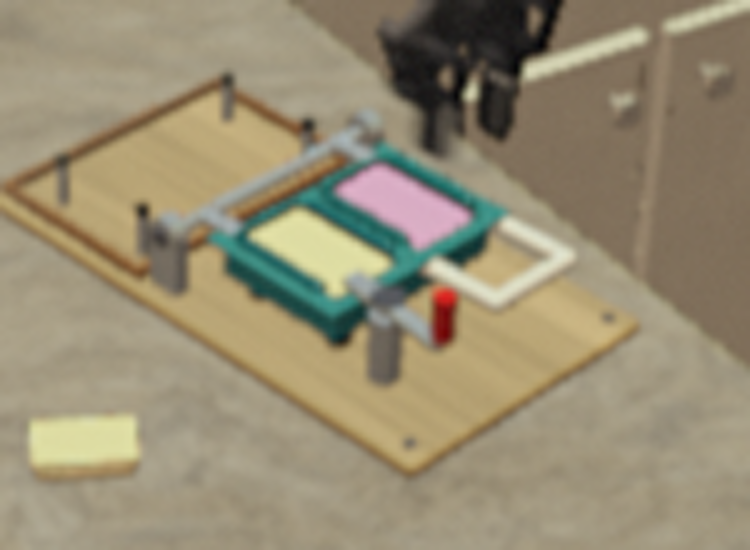

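Run:
```python
from plan import *
print(px("side",W([-.055,-.205,.087])), px("side",W([-.055,-.215,.087])), px("side",W([-.045,-.205,.087])),"obs",(445-2)/5+240,(317-2)/5+180)
p,r=now(); print("tcp px crop", (px("side",p)-[240,180])*5+2)
```

```text
[329.30726422 242.3355759 ] [331.85657224 243.87383125] [331.67147506 240.94772393] obs 328.6 243.0
tcp px crop [474.36485654 152.08123558]
```

Call:
apply_moves --moves '[{"jaw": 0.4, "offset": [1, -5, 20], "rot": [0, 0, 0]}, {"jaw": 0.4, "offset": [1, 0, 25], "rot": [0, 0, 0]}, {"jaw": 0.4, "offset": [0, 0, 30], "rot": [0, 0, 0]}, {"jaw": 0.4, "offset": [0, 0, 30], "rot": [0, 0, 0]}, {"jaw": 0.4, "offset": [0, 0, 19], "rot": [0, 0, 0]}]'

```text
time_s: 3.7
eef_pos: [0.5524, -0.2211, 0.0757]
eef_rot: [-0.001, 0.629, 0.777, -0.0]
wrist_force: [0.3, -1.0, -0.4]
opening: 0.398
grasp_force: 0.0
```

Run:
```python
from plan import *
show()
p,d=cam("side"); cv2.imwrite("pics/side2.png",cv2.resize(p[180:290,240:390,::-1],None,fx=5,fy=5,interpolation=cv2.INTER_CUBIC))
w=[]
for k in range(1,11):
    a=.05+.148*k; w.append(([-55-52*np.sin(a),-155-52*np.cos(a),77],-8.5*k,1))
rows(w)
```

```text
t 3.7 TCP stand mm [ -57.8 -201.9   75.7] yang 0.6 F [ 0.3 -1.  -0.4] open 0.4 grip 0.0
[-5, -7, -3] [-0.2, -0.2, 9.1]
--
[1, -8, 0] [0.0, 0.0, 8.5]
--
[1, -8, 0] [-0.0, 0.0, 8.5]
--
[1, -8, 0] [0.0, -0.0, 8.5]
--
[1, -8, 0] [0.0, 0.0, 8.5]
--
[1, -8, 0] [0.0, 0.0, 8.5]
--
[1, -8, 0] [-0.0, -0.0, 8.5]
--
[1, -8, 0] [-0.0, 0.0, 8.5]
--
[1, -8, 0] [-0.0, -0.0, 8.5]
--
[1, -8, 0] [0.0, -0.0, 8.5]
--
```

View pics/side2.png

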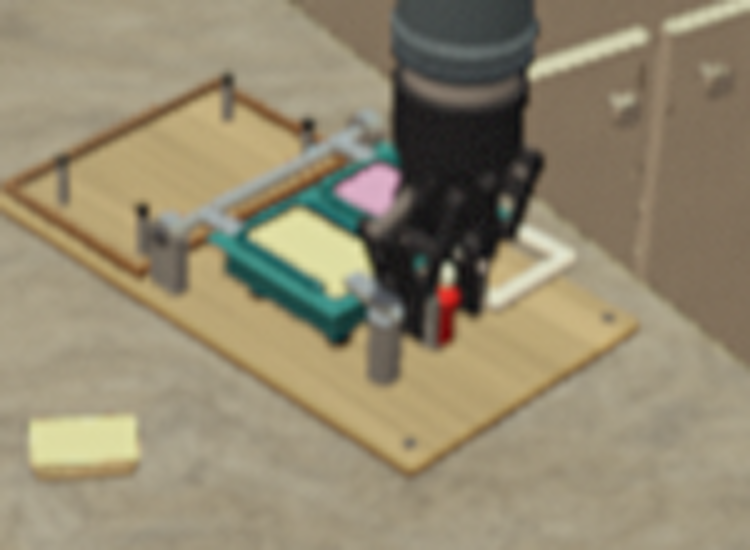

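Call:
apply_moves --moves '[{"jaw": 0.32, "offset": [-4, -7, 0], "rot": [0, 0, 8.5]}, {"jaw": 0.32, "offset": [1, -8, 0], "rot": [0, 0, 8.5]}, {"jaw": 0.32, "offset": [1, -8, 0], "rot": [0, 0, 8.5]}, {"jaw": 0.32, "offset": [1, -8, 0], "rot": [0, 0, 8.5]}, {"jaw": 0.32, "offset": [1, -8, 0], "rot": [0, 0, 8.5]}]'

```text
time_s: 4.38
eef_pos: [0.5172, -0.2186, 0.0784]
eef_rot: [0.001, 0.869, 0.494, 0.0]
wrist_force: [-0.2, -0.0, -0.8]
opening: 0.323
grasp_force: 0.5
```

Run:
```python
from plan import *
show()
w=[]
for k in range(6,12):
    a=.05+.148*k; w.append(([-55-51*np.sin(a),-155-51*np.cos(a),77],-8.5*k,1))
rows(w)
```

```text
t 4.375 TCP stand mm [ -91.8 -192.5   78.4] yang -42.1 F [-0.2 -0.  -0.8] open 0.32 grip 0.5
[3, -8, 1] [0.1, 0.0, 8.9]
--
[1, -7, 0] [-0.0, -0.0, 8.5]
--
[1, -7, 0] [-0.0, -0.0, 8.5]
--
[1, -7, 0] [-0.0, -0.0, 8.5]
--
[1, -7, 0] [0.0, 0.0, 8.5]
--
[1, -7, 0] [0.0, 0.0, 8.5]
--
```

Call:
apply_moves --moves '[{"jaw": 0.32, "offset": [3, -8, 0], "rot": [0, 0, 8.7]}, {"jaw": 0.32, "offset": [1, -8, 0], "rot": [0, 0, 8.5]}, {"jaw": 0.32, "offset": [1, -8, 0], "rot": [0, 0, 8.5]}, {"jaw": 0.32, "offset": [1, -8, 0], "rot": [0, 0, 8.5]}, {"jaw": 0.32, "offset": [1, -8, 0], "rot": [0, 0, 8.5]}]'

```text
time_s: 5.0
eef_pos: [0.4955, -0.1847, 0.0785]
eef_rot: [0.001, 0.99, 0.144, 0.001]
wrist_force: [1.0, -0.8, -0.7]
opening: 0.322
grasp_force: 0.5
```

Run:
```python
from plan import *
show()
p,d=cam("side"); cv2.imwrite("pics/side3.png",cv2.resize(p[180:290,240:390,::-1],None,fx=5,fy=5,interpolation=cv2.INTER_CUBIC))
rows([([-107,-151,180],-85,3),([40,-187,180],-90,4),([40,-187,35],-90,5)])
```

```text
t 5.0 TCP stand mm [-106.4 -155.    78.5] yang -84.8 F [ 1.  -0.8 -0.7] open 0.32 grip 0.5
[0, -1, -34] [0.0, -0.0, -0.1]
[0, -1, -34] [0.0, -0.0, -0.1]
[0, -1, -34] [0.0, -0.0, -0.1]
--
[36, 12, 0] [0.0, 0.0, 1.3]
[36, 11, 0] [0.0, 0.0, 1.3]
[36, 11, 0] [0.0, 0.0, 1.3]
[37, 10, 0] [0.0, 0.0, 1.3]
--
[0, 0, 29] [-0.0, -0.0, -0.0]
[0, 0, 29] [-0.0, -0.0, -0.0]
[0, 0, 29] [-0.0, -0.0, -0.0]
[0, 0, 29] [-0.0, -0.0, -0.0]
[0, 0, 29] [-0.0, -0.0, -0.0]
--
```

View pics/side3.png

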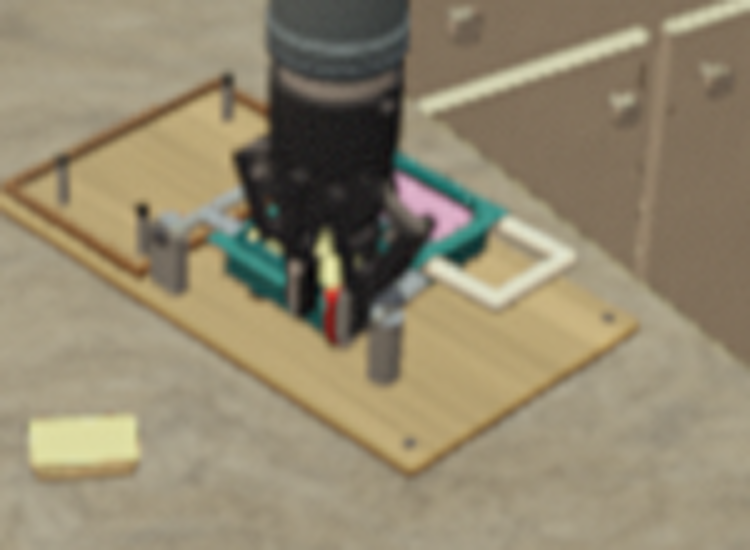

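Call:
apply_moves --moves '[{"jaw": 0.32, "offset": [0, -5, 0], "rot": [0, 0, 0]}, {"jaw": 0.36, "offset": [0, 3, 0], "rot": [0, 0, 0]}, {"jaw": 0.36, "offset": [0, 0, -34], "rot": [0, 0, 0]}, {"jaw": 0.36, "offset": [0, 0, -34], "rot": [0, 0, 0]}, {"jaw": 0.4, "offset": [0, 0, -34], "rot": [0, 0, 0]}]'

```text
time_s: 5.68
eef_pos: [0.4943, -0.1825, 0.1804]
eef_rot: [-0.0, 0.989, 0.147, 0.0]
wrist_force: [-0.1, -0.6, -0.6]
opening: 0.399
grasp_force: 0.0
```

Call:
apply_moves --moves '[{"jaw": 0.4, "offset": [36, 12, 0], "rot": [0, 0, 1.3]}, {"jaw": 0.4, "offset": [36, 12, 0], "rot": [0, 0, 1.3]}, {"jaw": 0.4, "offset": [36, 11, 0], "rot": [0, 0, 1.3]}, {"jaw": 0.4, "offset": [37, 11, 0], "rot": [0, 0, 1.3]}, {"jaw": 0.4, "offset": [0, 0, 0], "rot": [0, 0, 0]}]'

```text
time_s: 6.3
eef_pos: [0.6479, -0.1898, 0.1784]
eef_rot: [-0.0, 0.995, 0.102, 0.0]
wrist_force: [0.9, -0.9, -0.7]
opening: 0.397
grasp_force: 0.0
```

Run:
```python
from plan import *
show()
p,d=cam("side"); big=cv2.resize(p[170:290,240:390,::-1],None,fx=5,fy=5,interpolation=cv2.INTER_CUBIC)
for x in (7,73):
    q=px("side",W([x/1000,-.187,.054])); cv2.circle(big,tuple(int(a) for a in (q-[240,170])*5+2),5,(0,0,255),1)
cv2.imwrite("pics/side4.png",big)
rows([([40,-187,35],-90,5)])
```

```text
t 6.3 TCP stand mm [  42.  -190.   178.4] yang -89.6 F [ 0.9 -0.9 -0.7] open 0.4 grip 0.0
[0, 0, 29] [-0.0, 0.0, 0.1]
[0, 0, 29] [-0.0, 0.0, 0.1]
[0, 0, 29] [-0.0, 0.0, 0.1]
[0, 0, 29] [-0.0, 0.0, 0.1]
[0, 0, 29] [-0.0, 0.0, 0.1]
--
```

View pics/side4.png

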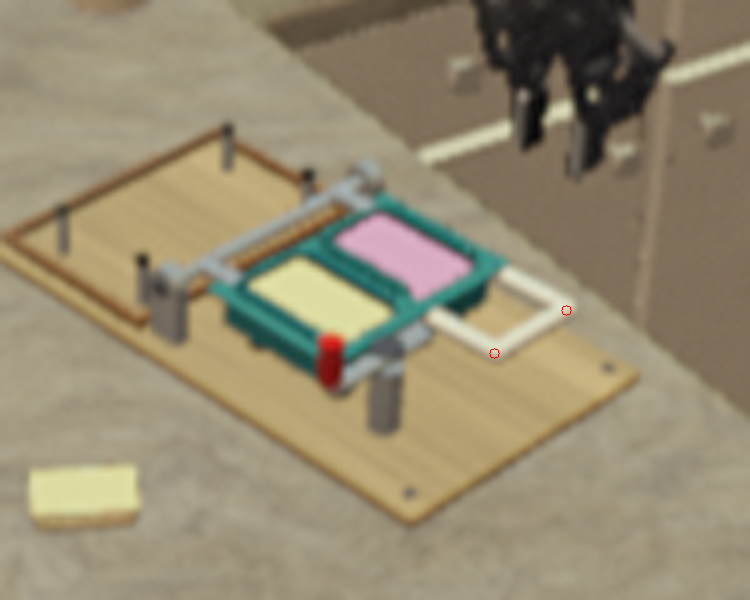

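Call:
apply_moves --moves '[{"jaw": 0.4, "offset": [-2, -3, 28], "rot": [0, 0, 0]}, {"jaw": 0.4, "offset": [0, 0, 29], "rot": [0, 0, 0]}, {"jaw": 0.4, "offset": [0, 0, 29], "rot": [0, 0, 0]}, {"jaw": 0.4, "offset": [0, 0, 29], "rot": [0, 0, 0]}, {"jaw": 0.4, "offset": [0, 0, 28], "rot": [0, 0, 0]}]'

```text
time_s: 6.98
eef_pos: [0.6425, -0.1871, 0.0357]
eef_rot: [-0.0, 0.995, 0.101, -0.0]
wrist_force: [0.6, -0.5, 0.4]
opening: 0.399
grasp_force: 0.0
```

Call:
apply_moves --moves '[{"jaw": 0.1, "offset": [0, 0, 0], "rot": [0, 0, 0]}, {"jaw": 0.0, "offset": [0, 0, 0], "rot": [0, 0, 0]}, {"jaw": 0.0, "offset": [0, 0, 0], "rot": [0, 0, 0]}, {"jaw": 0.0, "offset": [0, 0, 0], "rot": [0, 0, 0]}, {"jaw": 0.0, "offset": [0, 0, 0], "rot": [0, 0, 0]}]'

```text
time_s: 7.6
eef_pos: [0.6412, -0.1855, 0.0361]
eef_rot: [-0.002, 0.995, 0.102, -0.002]
wrist_force: [-5.3, 4.0, -4.1]
opening: 0.121
grasp_force: 58.4
```

```bash
cat >> plan.py <<'E'
def arc(t0,t1,n,dy=0,dz=-19,yang=-90,x=40):
    # TCP waypoints (hinge-arc of the handle), tool pointing down
    return [([x,-187*np.cos(t)+dy,54+187*np.sin(t)+dz],yang,1) for t in np.linspace(t0,t1,n+1)[1:]]
E
python3 - <<'E'
from plan import *
show()
rows(arc(0,1.8,15))
E
```

```text
t 7.6 TCP stand mm [  36.3 -184.4   36.1] yang -89.7 F [-5.3  4.  -4.1] open 0.12 grip 58.4
[4, 1, -21] [-0.2, 0.2, 0.3]
--
[0, -4, -22] [0.0, -0.0, 0.0]
--
[0, -7, -21] [-0.0, 0.0, 0.0]
--
[0, -9, -20] [0.0, 0.0, 0.0]
--
[0, -12, -19] [0.0, 0.0, 0.0]
--
[0, -14, -18] [0.0, 0.0, 0.0]
--
[0, -16, -16] [0.0, 0.0, 0.0]
--
[0, -18, -14] [0.0, 0.0, 0.0]
--
[0, -19, -12] [0.0, 0.0, 0.0]
--
[0, -20, -9] [0.0, 0.0, 0.0]
--
[0, -21, -7] [0.0, 0.0, 0.0]
--
[0, -22, -4] [0.0, 0.0, 0.0]
--
[0, -22, -2] [0.0, 0.0, 0.0]
--
[0, -22, 1] [0.0, 0.0, 0.0]
--
[0, -22, 4] [0.0, 0.0, 0.0]
--
```

Call:
apply_moves --moves '[{"jaw": 0.0, "offset": [0, -1, -21], "rot": [0, 0, 0]}, {"jaw": 0.0, "offset": [0, -4, -22], "rot": [0, 0, 0]}, {"jaw": 0.0, "offset": [0, -7, -21], "rot": [0, 0, 0]}, {"jaw": 0.0, "offset": [0, -9, -20], "rot": [0, 0, 0]}, {"jaw": 0.0, "offset": [0, -12, -19], "rot": [0, 0, 0]}]'

```text
time_s: 8.22
eef_pos: [0.6349, -0.1551, 0.1411]
eef_rot: [0.0, 0.995, 0.101, -0.002]
wrist_force: [-5.3, -1.4, -7.1]
opening: 0.116
grasp_force: 58.2
```

Run:
```python
from plan import *
show()
rows(arc(.6,1.8,10))
```

```text
t 8.225 TCP stand mm [  36.1 -153.4  141.1] yang -89.8 F [-5.3 -1.4 -7.1] open 0.12 grip 58.2
[4, -13, -17] [0.0, 0.2, 0.2]
--
[0, -16, -16] [-0.0, -0.0, 0.0]
--
[0, -18, -14] [0.0, 0.0, 0.0]
--
[0, -19, -12] [-0.0, -0.0, 0.0]
--
[0, -20, -9] [0.0, 0.0, 0.0]
--
[0, -21, -7] [-0.0, -0.0, 0.0]
--
[0, -22, -4] [0.0, 0.0, 0.0]
--
[0, -22, -2] [-0.0, -0.0, 0.0]
--
[0, -22, 1] [0.0, 0.0, 0.0]
--
[0, -22, 4] [-0.0, -0.0, 0.0]
--
```

Call:
apply_moves --moves '[{"jaw": 0.0, "offset": [0, -13, -18], "rot": [0, 0, 0]}, {"jaw": 0.0, "offset": [0, -16, -16], "rot": [0, 0, 0]}, {"jaw": 0.0, "offset": [0, -18, -14], "rot": [0, 0, 0]}, {"jaw": 0.0, "offset": [0, -19, -12], "rot": [0, 0, 0]}, {"jaw": 0.0, "offset": [0, -20, -9], "rot": [0, 0, 0]}]'

```text
time_s: 8.85
eef_pos: [0.618, -0.0741, 0.2131]
eef_rot: [0.004, 0.995, 0.101, -0.001]
wrist_force: [-12.2, -10.1, 6.4]
opening: 0.11
grasp_force: 58.4
```

Run:
```python
from plan import *
show()
rows(arc(1.2,1.8,5))
```

```text
t 8.85 TCP stand mm [ 35.5 -70.7 213.1] yang -89.8 F [-12.2 -10.1   6.4] open 0.11 grip 58.4
[5, -24, -3] [0.4, 0.1, 0.2]
--
[0, -22, -4] [0.0, 0.0, 0.0]
--
[0, -22, -2] [-0.0, -0.0, 0.0]
--
[0, -22, 1] [0.0, 0.0, 0.0]
--
[0, -22, 4] [-0.0, -0.0, 0.0]
--
```

Call:
apply_moves --moves '[{"jaw": 0.0, "offset": [-1, -21, -6], "rot": [0, 0, 0]}, {"jaw": 0.0, "offset": [-1, -22, -4], "rot": [0, 0, 0]}, {"jaw": 0.0, "offset": [0, -22, -2], "rot": [0, 0, 0]}, {"jaw": 0.0, "offset": [0, -22, 1], "rot": [0, 0, 0]}, {"jaw": 0.0, "offset": [0, -18, 3], "rot": [0, 0, 0]}]'

```text
time_s: 9.48
eef_pos: [0.5975, 0.0316, 0.2235]
eef_rot: [0.002, 0.995, 0.101, 0.003]
wrist_force: [-8.4, 0.1, 14.4]
opening: 0.114
grasp_force: 62.9
```

Run:
```python
from plan import *
show()
p,d=cam("side"); big=cv2.resize(p[120:290,220:400,::-1],None,fx=4,fy=4,interpolation=cv2.INTER_CUBIC)
cv2.imwrite("pics/side5.png",cv2.resize(big,(636,600)))
```

```text
t 9.475 TCP stand mm [ 36.2  37.  223.5] yang -89.7 F [-8.4  0.1 14.4] open 0.11 grip 62.9
```

View pics/side5.png

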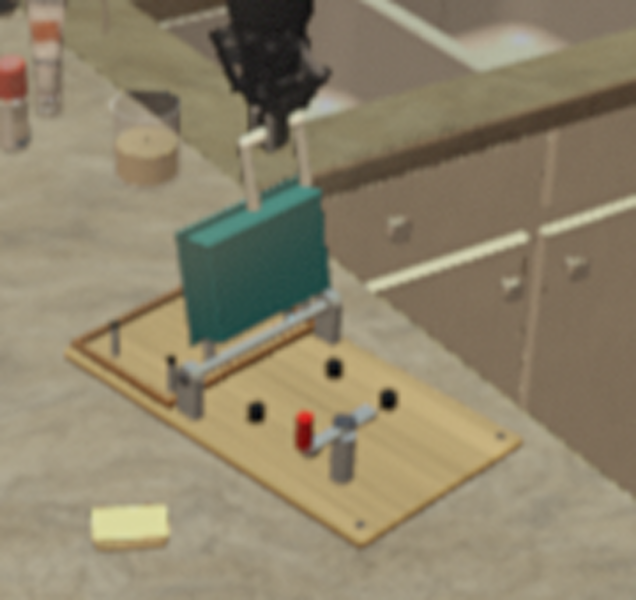

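Call:
apply_moves --moves '[{"jaw": 0.7, "offset": [0, 0, 0], "rot": [0, 0, 0]}, {"jaw": 0.7, "offset": [0, 0, -60], "rot": [0, 0, 0]}, {"jaw": 0.7, "offset": [0, 0, -40], "rot": [0, 0, 0]}, {"jaw": 0.4, "offset": [0, 0, 0], "rot": [0, 0, 0]}, {"jaw": 0.4, "offset": [0, 0, 0], "rot": [0, 0, 0]}]'

```text
time_s: 10.15
eef_pos: [0.5965, 0.0317, 0.3172]
eef_rot: [0.0, 0.995, 0.101, 0.001]
wrist_force: [0.8, -0.1, -0.5]
opening: 0.4
grasp_force: 0.0
```

Call:
apply_moves --moves '[{"jaw": 0.4, "offset": [2, -30, 0], "rot": [0, 0, 0]}, {"jaw": 0.4, "offset": [0, -30, 0], "rot": [0, 0, 0]}, {"jaw": 0.4, "offset": [0, -30, 0], "rot": [0, 0, 0]}, {"jaw": 0.4, "offset": [0, -30, 0], "rot": [0, 0, 0]}, {"jaw": 0.4, "offset": [0, -28, 0], "rot": [0, 0, 0]}]'

```text
time_s: 10.78
eef_pos: [0.5677, 0.1781, 0.3147]
eef_rot: [0.0, 0.995, 0.101, -0.001]
wrist_force: [0.1, 0.3, 0.8]
opening: 0.401
grasp_force: 0.0
```

Run:
```python
from plan import *
show()
p,d=cam("side"); big=cv2.resize(p[150:290,220:380,::-1],None,fx=4,fy=4,interpolation=cv2.INTER_CUBIC)
for x in (7,73):
    q=px("side",W([x/1000,.187,.054])); cv2.circle(big,tuple(int(a) for a in (q-[220,150])*4+2),4,(0,0,255),1)
cv2.imwrite("pics/side6.png",big)
rows([([40,188,35],-90,8)])
```

```text
t 10.775 TCP stand mm [ 36.  186.5 314.7] yang -89.8 F [0.1 0.3 0.8] open 0.4 grip 0.0
[1, 0, 35] [-0.0, 0.0, 0.0]
[1, 0, 35] [-0.0, 0.0, 0.0]
[1, 0, 35] [-0.0, 0.0, 0.0]
[1, 0, 35] [-0.0, 0.0, 0.0]
[1, 0, 35] [-0.0, 0.0, 0.0]
[1, 0, 35] [-0.0, 0.0, 0.0]
[1, 0, 35] [-0.0, 0.0, 0.0]
[1, 0, 35] [-0.0, 0.0, 0.0]
--
```

View pics/side6.png

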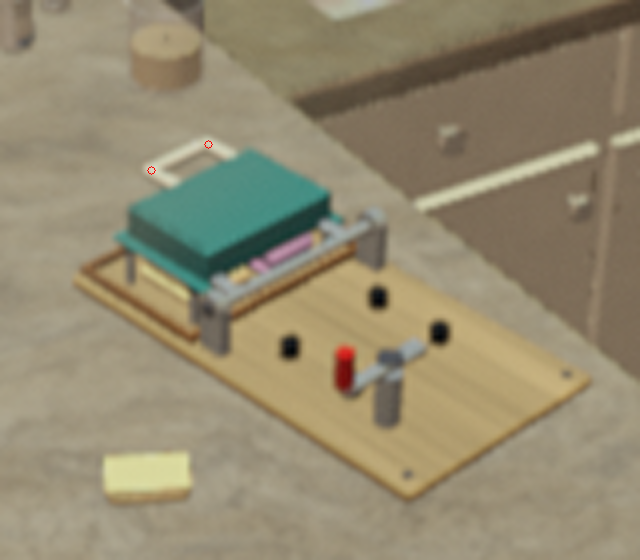

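Run:
```python
from plan import *
p,d=cam("side"); hsv=cv2.cvtColor(p,cv2.COLOR_RGB2HSV).astype(int); R_,G,B=[p[...,i].astype(int) for i in range(3)]
reg=np.zeros(d.shape,bool); reg[200:230,245:320]=1
lil=reg&(R_-G>25)&(B-G>10); crm=reg&(R_>170)&(G>165)&(R_-B>25)&(G-B>15)
for n,m in (("lilac",lil),("cream",crm)):
    C=cloud("side",d,m); L=np.array([S(c)*1000 for c in C]); print(n,len(L)); print(np.round(L[::max(1,len(L)//12)]).astype(int).tolist())
```

```text
lilac 47
[[34, 29, 50], [41, 40, 38], [59, 44, 28], [37, 42, 34], [49, 40, 30], [27, 40, 36], [43, 42, 28], [3, 29, 48], [26, 39, 33], [-6, 30, 47], [18, 40, 32], [-12, 33, 45], [10, 42, 31], [10, 61, 17], [18, 54, 17], [6, 47, 22]]
cream 86
[[-49, 135, 7], [68, 15, 10], [-63, 103, 21], [66, 9, 10], [-65, 101, 19], [69, -3, 10], [-64, 97, 16], [64, -8, 11], [-63, 87, 17], [-62, 84, 14], [-62, 69, 18], [72, -46, 11], [-27, 7, 10]]
```

Call:
apply_moves --moves '[{"jaw": 0.4, "offset": [2, 0, 50], "rot": [0, 0, 0]}, {"jaw": 0.4, "offset": [2, 0, 50], "rot": [0, 0, 0]}, {"jaw": 0.4, "offset": [0, 0, 50], "rot": [0, 0, 0]}, {"jaw": 0.4, "offset": [0, 0, 40], "rot": [0, 0, 0]}, {"jaw": 0.4, "offset": [0, 0, 30], "rot": [0, 0, 0]}]'

```text
time_s: 11.5
eef_pos: [0.5711, 0.1769, 0.0931]
eef_rot: [0.0, 0.995, 0.101, -0.002]
wrist_force: [0.7, -0.0, 0.7]
opening: 0.401
grasp_force: 0.0
```

Call:
apply_moves --moves '[{"jaw": 0.4, "offset": [0, -2, 30], "rot": [0, 0, 0]}, {"jaw": 0.4, "offset": [0, 0, 27], "rot": [0, 0, 0]}, {"jaw": 0.2, "offset": [0, 0, 0], "rot": [0, 0, 0]}, {"jaw": 0.0, "offset": [0, 0, 0], "rot": [0, 0, 0]}, {"jaw": 0.0, "offset": [0, 0, 0], "rot": [0, 0, 0]}]'

```text
time_s: 12.12
eef_pos: [0.5694, 0.1815, 0.0388]
eef_rot: [-0.001, 0.995, 0.101, -0.003]
wrist_force: [-7.3, 7.3, -2.1]
opening: 0.116
grasp_force: 58.4
```

Call:
apply_moves --moves '[{"jaw": 0.0, "offset": [0, 0, 0], "rot": [0, 0, 0]}, {"jaw": 0.0, "offset": [0, 1, -20], "rot": [0, 0, 0]}, {"jaw": 0.0, "offset": [0, 4, -20], "rot": [0, 0, 0]}, {"jaw": 0.0, "offset": [0, 6, -20], "rot": [0, 0, 0]}, {"jaw": 0.0, "offset": [0, 8, -19], "rot": [0, 0, 0]}]'

```text
time_s: 12.75
eef_pos: [0.5732, 0.1639, 0.1191]
eef_rot: [-0.002, 0.995, 0.102, -0.003]
wrist_force: [-8.0, 8.0, -0.9]
opening: 0.114
grasp_force: 58.3
```

Run:
```python
from plan import *
show()
p,r=now(); P=S(p)*1000; t=np.arctan2(P[2]+19-54,-P[1]); print("theta",t)
rows(arc(t,1.7,8,x=37))
rows(arc(2.1,1.8,3,x=37))
```

```text
t 12.75 TCP stand mm [ 38.5 171.5 119.1] yang -89.7 F [-8.   8.  -0.9] open 0.11 grip 58.3
theta 2.6857649498827962
[-2, 15, -18] [-0.3, 0.3, 0.3]
--
[0, 14, -18] [-0.0, 0.0, -0.0]
--
[0, 16, -17] [0.0, 0.0, 0.0]
--
[0, 18, -15] [0.0, 0.0, 0.0]
--
[0, 20, -12] [-0.0, -0.0, 0.0]
--
[0, 21, -10] [-0.0, -0.0, 0.0]
--
[0, 22, -7] [-0.0, 0.0, 0.0]
--
[0, 23, -4] [0.0, 0.0, 0.0]
--
[-2, 93, -86] [-0.3, 0.3, 0.3]
--
[0, 17, -7] [-0.0, 0.0, -0.0]
--
[0, 18, -5] [0.0, 0.0, 0.0]
--
```

Call:
apply_moves --moves '[{"jaw": 0.0, "offset": [-1, 10, -18], "rot": [0, 0, 0]}, {"jaw": 0.0, "offset": [0, 14, -18], "rot": [0, 0, 0]}, {"jaw": 0.0, "offset": [0, 16, -17], "rot": [0, 0, 0]}, {"jaw": 0.0, "offset": [0, 18, -14], "rot": [0, 0, 0]}, {"jaw": 0.0, "offset": [0, 0, 0], "rot": [0, 0, 0]}]'

```text
time_s: 13.38
eef_pos: [0.5858, 0.1071, 0.1908]
eef_rot: [-0.003, 0.995, 0.101, 0.0]
wrist_force: [-15.4, 14.2, 23.0]
opening: 0.116
grasp_force: 61.6
```

Run:
```python
from plan import *
show()
p,r=now(); P=S(p)*1000; t=np.arctan2(P[2]+19-54,-P[1]); print("theta",t)
p,d=cam("side"); big=cv2.resize(p[120:290,220:380,::-1],None,fx=3.5,fy=3.5,interpolation=cv2.INTER_CUBIC)
cv2.imwrite("pics/side7.png",big)
rows(arc(t,1.2,10,x=37,dy=1,dz=-18))
```

```text
t 13.375 TCP stand mm [ 39.7 113.3 190.8] yang -89.7 F [-15.4  14.2  23. ] open 0.12 grip 61.6
theta 2.1995468167890553
[-3, 18, -7] [-0.3, -0.1, 0.3]
--
[0, 17, -9] [0.0, -0.0, 0.0]
--
[0, 17, -7] [-0.0, 0.0, 0.0]
--
[0, 18, -5] [0.0, 0.0, 0.0]
--
[0, 18, -3] [-0.0, 0.0, 0.0]
--
[0, 19, -1] [0.0, -0.0, 0.0]
--
[0, 19, 0] [-0.0, -0.0, 0.0]
--
[0, 19, 2] [0.0, -0.0, 0.0]
--
[0, 18, 4] [-0.0, -0.0, 0.0]
--
[0, 18, 6] [0.0, 0.0, 0.0]
--
```

View pics/side7.png

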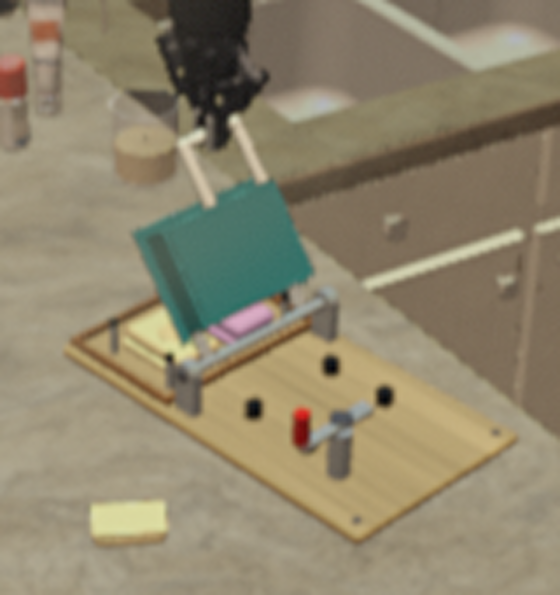

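Run:
```python
from plan import *
A=np.array([(-184.4,36.1),(-153.4,141.1),(-70.7,213.1),(37,223.5),(113.3,190.8),(171.5,119.1),(183,38.8)])
x=np.linalg.lstsq(np.c_[2*A,np.ones(len(A))],(A**2).sum(1),rcond=None)[0]; r=np.sqrt(x[2]+x[0]**2+x[1]**2); print(x[:2],r)
p,_=now(); P=S(p)*1000; t=np.arctan2(P[2]-x[1],x[0]-P[1]); print("theta",t)
rows([([37,x[0]-r*np.cos(a),x[1]+r*np.sin(a)],-90,1) for a in np.linspace(t,0,20)[1:]])
```

```text
[ 1.11657731 43.59753831] 184.19141852305162
theta 2.225338138169538
[-3, 18, -11] [-0.3, -0.1, 0.3]
--
[0, 19, -10] [0.0, -0.0, 0.0]
--
[0, 20, -8] [-0.0, 0.0, 0.0]
--
[0, 21, -5] [0.0, 0.0, 0.0]
--
[0, 21, -3] [-0.0, 0.0, 0.0]
--
[0, 22, 0] [0.0, -0.0, 0.0]
--
[0, 21, 2] [-0.0, -0.0, 0.0]
--
[0, 21, 5] [0.0, -0.0, 0.0]
--
[0, 20, 7] [-0.0, -0.0, 0.0]
--
[0, 19, 10] [0.0, 0.0, 0.0]
--
[0, 18, 12] [-0.0, -0.0, 0.0]
--
[0, 17, 14] [0.0, 0.0, 0.0]
--
[0, 15, 16] [-0.0, -0.0, 0.0]
--
[0, 13, 17] [0.0, 0.0, 0.0]
--
[0, 11, 19] [-0.0, -0.0, 0.0]
--
[0, 9, 20] [0.0, 0.0, 0.0]
--
[0, 6, 21] [-0.0, -0.0, 0.0]
--
[0, 4, 21] [0.0, 0.0, 0.0]
--
[0, 1, 22] [-0.0, -0.0, 0.0]
--
```

Call:
apply_moves --moves '[{"jaw": 0.0, "offset": [-2, 15, -13], "rot": [0, 0, 0]}, {"jaw": 0.0, "offset": [0, 19, -10], "rot": [0, 0, 0]}, {"jaw": 0.0, "offset": [0, 20, -8], "rot": [0, 0, 0]}, {"jaw": 0.0, "offset": [0, 21, -5], "rot": [0, 0, 0]}, {"jaw": 0.0, "offset": [0, 21, -3], "rot": [0, 0, 0]}]'

```text
time_s: 14.05
eef_pos: [0.6062, 0.0099, 0.2279]
eef_rot: [0.0, 0.995, 0.101, 0.003]
wrist_force: [7.3, 3.6, -0.3]
opening: 0.111
grasp_force: 61.6
```

Run:
```python
from plan import *
show()
p,_=now(); P=S(p)*1000; t=np.arctan2(P[2]-35,1-P[1]); print("theta",t, np.hypot(P[2]-35,1-P[1]))
rows([([37,1-187*np.cos(a),35+187*np.sin(a)],-90,1) for a in np.linspace(t,0,16)[1:]])
```

```text
t 14.05 TCP stand mm [ 40.5  14.  227.9] yang -89.7 F [ 7.3  3.6 -0.3] open 0.11 grip 61.6
theta 1.6378444667642817 193.36216236773586
[-4, 21, 6] [0.0, -0.4, 0.3]
--
[0, 20, 2] [0.0, 0.0, 0.0]
--
[0, 20, 4] [0.0, -0.0, 0.0]
--
[0, 19, 6] [-0.0, 0.0, 0.0]
--
[0, 19, 8] [0.0, -0.0, 0.0]
--
[0, 18, 10] [-0.0, 0.0, 0.0]
--
[0, 16, 12] [0.0, -0.0, 0.0]
--
[0, 15, 14] [-0.0, 0.0, 0.0]
--
[0, 13, 15] [0.0, -0.0, 0.0]
--
[0, 12, 17] [-0.0, 0.0, 0.0]
--
[0, 10, 18] [0.0, -0.0, 0.0]
--
[0, 8, 19] [-0.0, 0.0, 0.0]
--
[0, 6, 20] [0.0, -0.0, 0.0]
--
[0, 3, 20] [-0.0, 0.0, 0.0]
--
[0, 1, 20] [0.0, -0.0, 0.0]
--
```

Call:
apply_moves --moves '[{"jaw": 0.0, "offset": [0, 21, 0], "rot": [0, 0, 0]}, {"jaw": 0.0, "offset": [0, 20, 2], "rot": [0, 0, 0]}, {"jaw": 0.0, "offset": [0, 20, 4], "rot": [0, 0, 0]}, {"jaw": 0.0, "offset": [0, 19, 6], "rot": [0, 0, 0]}, {"jaw": 0.0, "offset": [0, 19, 8], "rot": [0, 0, 0]}]'

```text
time_s: 14.68
eef_pos: [0.6265, -0.0873, 0.2058]
eef_rot: [0.0, 0.995, 0.101, 0.003]
wrist_force: [8.5, -2.7, 3.8]
opening: 0.113
grasp_force: 63.0
```

Run:
```python
from plan import *
show()
p,_=now(); P=S(p)*1000; t=np.arctan2(P[2]-41,1-P[1]); print("theta",t, np.hypot(P[2]-41,1-P[1]))
rows([([40,1-187*np.cos(a),41+187*np.sin(a)],-90,1) for a in np.linspace(t,0,11)[1:]])
```

```text
t 14.675 TCP stand mm [ 41.2 -85.3 205.8] yang -89.8 F [ 8.5 -2.7  3.8] open 0.11 grip 63.0
theta 1.0882681762221584 186.02633944640547
[-1, 18, 10] [0.0, -0.4, 0.2]
--
[0, 16, 12] [0.0, -0.0, -0.0]
--
[0, 15, 14] [0.0, 0.0, 0.0]
--
[0, 13, 15] [0.0, 0.0, 0.0]
--
[0, 11, 17] [0.0, 0.0, 0.0]
--
[0, 10, 18] [-0.0, -0.0, 0.0]
--
[0, 8, 19] [-0.0, -0.0, 0.0]
--
[0, 5, 20] [0.0, 0.0, 0.0]
--
[0, 3, 20] [0.0, 0.0, 0.0]
--
[0, 1, 20] [-0.0, -0.0, 0.0]
--
```

Call:
apply_moves --moves '[{"jaw": 0.0, "offset": [1, 18, 10], "rot": [0, 0, 0]}, {"jaw": 0.0, "offset": [0, 16, 12], "rot": [0, 0, 0]}, {"jaw": 0.0, "offset": [0, 15, 14], "rot": [0, 0, 0]}, {"jaw": 0.0, "offset": [0, 13, 15], "rot": [0, 0, 0]}, {"jaw": 0.0, "offset": [0, 11, 17], "rot": [0, 0, 0]}]'

```text
time_s: 15.3
eef_pos: [0.6412, -0.1592, 0.1371]
eef_rot: [0.0, 0.995, 0.101, 0.002]
wrist_force: [6.4, 2.1, -0.1]
opening: 0.11
grasp_force: 59.6
```

Call:
apply_moves --moves '[{"jaw": 0.0, "offset": [0, 10, 18], "rot": [0, 0, 0]}, {"jaw": 0.0, "offset": [0, 8, 19], "rot": [0, 0, 0]}, {"jaw": 0.0, "offset": [0, 5, 19], "rot": [0, 0, 0]}, {"jaw": 0.0, "offset": [0, 3, 18], "rot": [0, 0, 0]}, {"jaw": 0.0, "offset": [0, 1, 10], "rot": [0, 0, 0]}]'

```text
time_s: 15.92
eef_pos: [0.6464, -0.1844, 0.0517]
eef_rot: [-0.0, 0.995, 0.101, 0.001]
wrist_force: [7.0, 6.4, -0.6]
opening: 0.11
grasp_force: 58.5
```

Run:
```python
from plan import *
show()
```

```text
t 15.925 TCP stand mm [  41.6 -184.4   51.7] yang -89.8 F [ 7.   6.4 -0.6] open 0.11 grip 58.5
```

Call:
apply_moves --moves '[{"jaw": 0.0, "offset": [0, 0, 4], "rot": [0, 0, 0]}, {"jaw": 0.0, "offset": [0, 0, 4], "rot": [0, 0, 0]}, {"jaw": 0.0, "offset": [0, 0, 2], "rot": [0, 0, 0]}, {"jaw": 0.0, "offset": [0, 0, 0], "rot": [0, 0, 0]}, {"jaw": 0.0, "offset": [0, 0, 0], "rot": [0, 0, 0]}]'

```text
time_s: 16.55
eef_pos: [0.6466, -0.1844, 0.0456]
eef_rot: [0.0, 0.995, 0.101, 0.001]
wrist_force: [-1.7, 5.2, 16.1]
opening: 0.113
grasp_force: 60.5
```

Call:
apply_moves --moves '[{"jaw": 0.4, "offset": [0, 0, 0], "rot": [0, 0, 0]}, {"jaw": 0.4, "offset": [0, 0, 0], "rot": [0, 0, 0]}, {"jaw": 0.4, "offset": [0, 0, -20], "rot": [0, 0, 0]}, {"jaw": 0.4, "offset": [0, 0, -60], "rot": [0, 0, 0]}, {"jaw": 0.4, "offset": [0, 0, -60], "rot": [0, 0, 0]}]'

```text
time_s: 17.18
eef_pos: [0.6447, -0.1848, 0.1843]
eef_rot: [-0.0, 0.995, 0.101, -0.0]
wrist_force: [1.0, -0.1, 0.1]
opening: 0.399
grasp_force: 0.0
```

Call:
apply_moves --moves '[{"jaw": 0.4, "offset": [-30, 50, -20], "rot": [0, 0, 0]}, {"jaw": 0.4, "offset": [-30, 50, 0], "rot": [0, 0, 0]}, {"jaw": 0.4, "offset": [-30, 50, 0], "rot": [0, 0, 0]}, {"jaw": 0.4, "offset": [0, 0, 0], "rot": [0, 0, 0]}, {"jaw": 0.4, "offset": [0, 0, 0], "rot": [0, 0, 0]}]'

```text
time_s: 17.8
eef_pos: [0.5871, -0.3497, 0.2029]
eef_rot: [-0.0, 0.995, 0.101, 0.0]
wrist_force: [-0.1, 0.5, -0.3]
opening: 0.404
grasp_force: 0.0
```

Run:
```python
from plan import *
show()
p,d=cam("side"); big=cv2.resize(p[170:290,240:390,::-1],None,fx=5,fy=5,interpolation=cv2.INTER_CUBIC)
for x in (7,73):
    q=px("side",W([x/1000,-.187,.054])); cv2.circle(big,tuple(int(a) for a in (q-[240,170])*5+2),5,(0,0,255),1)
cv2.imwrite("pics/side8.png",big)
```

```text
t 17.8 TCP stand mm [ -49.2 -334.8  202.9] yang -89.8 F [-0.1  0.5 -0.3] open 0.4 grip 0.0
```

View pics/side8.png

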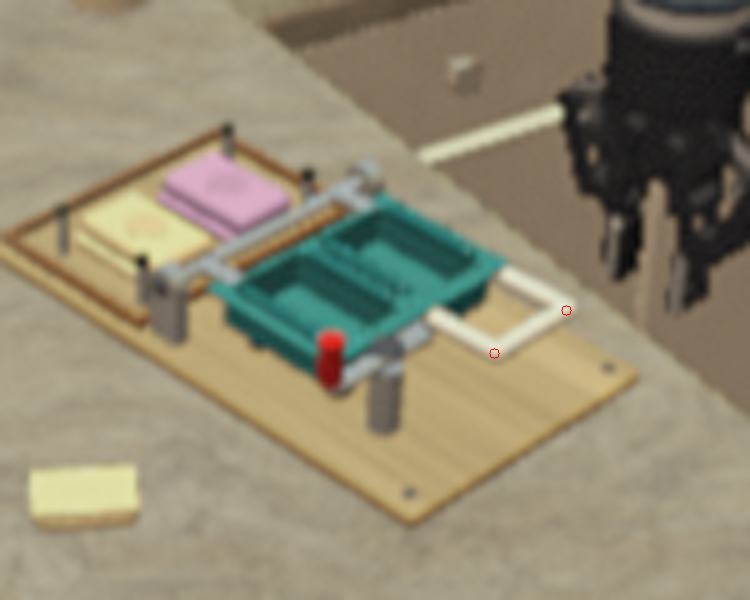

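The picture shows the empty mould back home, with its handle at (497,350)–(572,305) as at first. Both bars lie on the landing at (145,230) and (225,190), and the latch is clear with the knob at (330,360).

```bash
python3 -c "
from bench import ctrl
print(ctrl.hand_in())"
```

```text
the job is handed in; nothing more can be done
None
```

The job is handed in at about 18 s of the 67 s allowed: the latch is swung off, one rap dropped both soap bars on to the landing side, the empty mould is back home and released, and the robot kept clear of the soap bars, candle, cream pot and tape.

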